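# Stow the flaring bar under the lips of its dock

### The job

Put the flaring bar away in the sheet-steel tool dock: lying flat on the dock's plate, its plain end slid in under the roof of the end pocket right up to the end stop, and its long edge under the side lip right up to the side fence, with the wing screw left out in the open. Let go of it there and leave the other things on the bench where they are.

Things in the scene. Friction and masses are not known exactly. Their poses are not given: they have to be found in the camera images.
- flaring_bar_mid (a point): Loose flat steel flaring bar, 0.27-0.5 kg, row of holes. Point: middle of the flat bar, 5.5 mm above its underside. y along the bar, z up. Flat bar 34 wide, 11 thick, y from -88 to +102 mm (plain end, starts roughly away from the robot). Wing screw upright at y = -84: stem 12 thick, wing 6 thick, y -102 to -66, top 40 mm above the underside. Grip across the 34 mm near the middle.
- tool_dock: Low bent-steel tool dock fixed to the bench, all 3 mm sheet. Origin: centre of the underside; x towards its closed end pocket (roughly away from the robot), z up. Base plate 230 x 92 mm (x +-115, y +-46), top at z = 3 mm. It has an end pocket at its +x end and a short lipped fence on its -y (right) side; the rest is open from above.
- dock_pocket (a point): Middle of the pocket mouth's upper edge: dock x = 60, y = 0, underside of roof z = 25 mm; axes as the dock's. The roof runs 48 mm further along +x, its top at z = 28 mm. The end stop's inner face is 45 mm along +x from this point; the cheeks' inner faces are at y = +-40 mm; the mouth is open to -x.
- dock_lip (a point): Middle of the side lip's free edge: dock x = -46.5, y = -26, underside z = 25 mm; axes as the dock's. Lip and fence are 37 mm long along x (dock x -65 to -28); the fence's inner face is 14 mm along -y from this point, its top at z = 28 mm.
- dock_home (a point): Where the bar's middle is when the bar lies flat on the plate touching both stop and fence: dock x = 3, y = -23, z = 8.5 mm; axes as the dock's. The bar then lies along x, plain end to +x.
- flux_tin: Bystander: round tin, 65 mm across, 33 mm high, to the left of the bar; origin at the centre of its underside. A fixed drawer cabinet, about 0.25 m high, stands further out on the left (from x = 0.56 m, y from 0.11 to 0.39 m): pass in front of it, not through it.
- nut_driver: Bystander: nut driver with a yellow handle, 198 x 29 x 29 mm, lying to the right of the dock; origin at the centre of its underside.
- tube_cutter: Bystander: tube cutter, 120 x 39 x 20 mm, lying beyond the bar and the dock; origin at the centre of its underside.

How it is judged:
By the outcome, as a careful person would: the job done as asked, in the order asked, and still so for the second after the job is handed in, with the robot touching nothing.
It also fails if it takes over 42 s, if anything falls off the work surface, if the arm or the gripper's body presses on something with over 40 N, if the wrist force passes 120 N, or if a joint passes its speed limit or range.

### The arm

A 6-joint arm with a two-finger parallel gripper is mounted at the origin on the work surface; the furniture and walls round the work are solid. World frame = base frame: x ahead of the robot, y to its left, z up, the work surface at z = 0. Lengths are in m, angles in rad, forces in N, time in s.
With the tool pointing down it reaches from about 0.325 to 0.925 m from the base axis. Payload 3.1 kg.
Tool frame: the origin (TCP) lies at the very end of the fingers, on their centre line; the grasp point (between the pads) lies 19 mm behind it; z points along the fingers, y is the line along which they close (so a half turn about z gives the same grasp; the last joint's range is limited). The gripper opens to 85 mm and grips with 20 to 120 N. Pads are 22 mm wide; open, the fingers measure 114 mm over their backs; the gripper's body (76 mm by 85 mm) begins 54 mm behind the grasp point. The pads swing forward as they close: fully open they stand 13 mm farther back than shut.
Start: joints at [-1.356, 0.217, 1.613, -0, 1.311, -0.112], TCP at [0.201, -0.592, 0.231] pointing down, gripper open.
Joint ranges: [-2.75, 2.75], [-0.78, 2.1], [0.31, 2.55], [-1.13, 4.27], [0.13, 2.63], [-2.58, 2.58]. Speed limits (rad/s): [2.79, 2.79, 3.14, 3.14, 3.14, 3.14].

### API

Orientations are given as a unit quaternion [x, y, z, w].
In Python, from rig import r gives the robot as it stands. The module is installed in compiled form; this text tells all that it offers.
- The arm moves only by the tool drive_tool, never from a script. Its argument "motion" is one flat list of numbers, 7 for each row, row after row: the opening, from 0 (shut) to 1 (fully open), then the shift along the tool's x, y, z in m, then the turn, a rotation vector about the tool's x, y, z in rad. A call has exactly 8 rows; each row shifts and turns the commanded pose from where the row before left it, along the tool's axes as they then stand; what a row does not reach is not made up. A row lasts 1/8 s, in which the tool goes at most 62.5 mm and 10.7 degrees, less where a joint would pass 70% of its speed; a pose out of reach is approached as far as the arm can. A call is refused whole if a number of a shift passes 0.0625 or a number of a turn 0.188, either way. A call with a gripper value outside its range is refused whole. The fingers move at their own pace and stop on an object; "squeeze" is the grip in N (left out, the last holds). Time passes only in rows, so rows that do not move let the fingers close, or fill a call up. It gives the time, the measured TCP pose, the force, the opening and the grip force at its end, in the units of the state.
- r.read_state(): the state, without advancing time (a new reading comes with each control period).
- r.grab_frame(name): name is "scene" or "top" or "wrist"; returns the picture (384x512x3 uint8, red, green, blue); there is no depth.
- r.calibration(name): a dict with "K" (3x3 intrinsics, pixels), "extrinsics" (4x4, takes a point from camera to world coordinates). Camera axes: x right, y down, z forward; pixel columns grow to the right and rows downward; lengths in m; the calibration is good to about 2 mm. A picture is of the moment at which its call begins: read the wrist's pose just before it. calibration takes no time and is no camera call; for the wrist camera it gives the pose at the moment of the call.
- r.close_job(): hands the job in; it is judged then, once.
The state is a dict: "t": time; "q": joint angles; "dq": joint speeds; "effort": joint torques, N m; "eef_pos": TCP position; "tool_rot": TCP orientation; "ft_force": force on the tool from outside, world axes, zero at the start; "torque": the same for the moment, N m; "gripper_width": finger opening in m; "gripper_force": force on a finger pad.
Only numpy, scipy, OpenCV 4.12 (cv2) and the standard library are available. Lean on these libraries where they do the work, as an engineer would, in place of code of your own. Each camera call takes 0.05 s, during which the arm holds its last target. There are 200 camera calls.

## Working session

There is one attempt and no reset: what is moved stays moved. The work goes in short steps, Python scripts to look and compute and a tool call to move; the robot and the scene stay as the last step left them, time stands still between calls to the robot, and variables do not carry over. Pictures are saved under pics/ and viewed, at most 10 in all, crops included, and the job is handed in when it is done.

Besides the shell and the picture viewer there is one more tool, called after ">>>" as name(argument=value, ...), one argument or row to a line, values as JSON. drive_tool: Moves the arm, as the interface text tells. Its arguments: {"type":"object","properties":{"motion":{"type":"array","items":{"type":"number"}},"squeeze":{"type":"number"}},"required":["motion"]}

```bash
mkdir -p pics; cat > h.py <<'E'
import numpy as np, cv2
from rig import r
from scipy.spatial.transform import Rotation as R
def ray(c,uv,z):
    K=np.array(c["K"]);T=np.array(c["extrinsics"])
    d=T[:3,:3]@np.linalg.solve(K,[uv[0],uv[1],1]);o=T[:3,3]
    return o+d*(z-o[2])/d[2]
def save(n,f,im): cv2.imwrite(f"pics/{f}.png",im[:,:,::-1])
E
python3 - <<'E'
from h import *
s=r.read_state();print(s)
a=r.grab_frame("top");b=r.grab_frame("scene")
np.save("top.npy",a);np.save("scene.npy",b)
save(0,"top1",a);save(0,"scene1",b)
for n in("top","scene"):print(r.calibration(n))
E
```

```text
{'t': 0.0, 'q': array([-1.35619340e+00,  2.17757047e-01,  1.61491101e+00,  5.96701121e-06,
        1.31128295e+00, -1.12192254e-01]), 'dq': array([ 0.00027494,  0.00068137, -0.00123819,  0.00103142,  0.00161101,
       -0.00100511]), 'effort': array([-8.35251303e-04, -3.96843696e+01, -3.03854120e+01, -2.57261127e-04,
        9.49809066e-03,  1.79631158e-06]), 'eef_pos': array([ 0.20048682, -0.59112703,  0.22997854]), 'tool_rot': array([ 9.86679727e-01,  1.62670603e-01, -5.74748058e-05, -1.17777808e-03]), 'ft_force': array([-0.15405373, -0.29487425,  0.44113008]), 'torque': array([ 0.04296837,  0.04056261, -0.02092246]), 'gripper_force': 0.0, 'gripper_width': 0.08535984843705113}
{'K': array([[348.22869647,   0.        , 250.17255777],
       [  0.        , 348.22869647, 187.76228896],
       [  0.        ,   0.        ,   1.        ]]), 'extrinsics': array([[ 1.87756692e-02, -9.89702664e-01,  1.41901766e-01,
         4.33087299e-01],
       [-9.99819704e-01, -1.89878878e-02, -1.41500282e-04,
        -1.70226053e-01],
       [ 2.83445801e-03, -1.41873525e-01, -9.89880735e-01,
         1.00312604e+00],
       [ 0.00000000e+00,  0.00000000e+00,  0.00000000e+00,
         1.00000000e+00]])}
{'K': array([[382.88295947,   0.        , 252.6640189 ],
       [  0.        , 382.88295947, 187.37393856],
       [  0.        ,   0.        ,   1.        ]]), 'extrinsics': array([[-0.90958453, -0.3061478 ,  0.28094395,  0.21407267],
       [-0.41507074,  0.63804962, -0.64854373,  0.61081513],
       [ 0.01929405, -0.70651696, -0.70743306,  0.92294309],
       [ 0.        ,  0.        ,  0.        ,  1.        ]])}
```

View pics/top1.png

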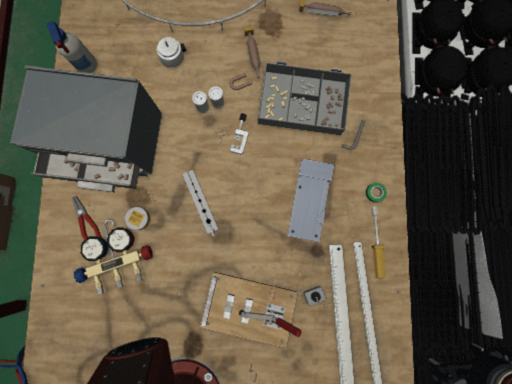

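View pics/scene1.png

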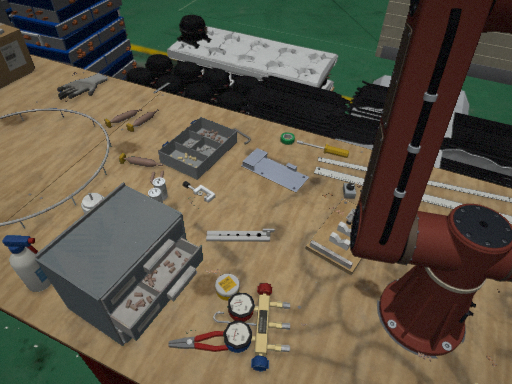

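The top view shows the bar from (188,172) at its plain end to (213,233) at the wing. The dock's pocket end is at about (318,163) and its near end at about (306,239), with the tin at (136,217). Next I'll measure the bar and dock.

```bash
python3 - <<'E'
from h import *
a=np.load("top.npy")
c=a[150:250,175:345]
print(a[195,185:220].tolist()[::3]); print(a[200,280:340].tolist()[::5])
hsv=cv2.cvtColor(a,cv2.COLOR_RGB2HSV)
C=r.calibration("top")
m=(a[:,:,2].astype(int)>a[:,:,0].astype(int)-12).astype(np.uint8)
for nm,(x0,x1,y0,y1),z in(("bar",(178,225,165,240),.011),("dock",(283,340,152,248),.003)):
    w=np.zeros_like(m);w[y0:y1,x0:x1]=m[y0:y1,x0:x1]
    w=cv2.morphologyEx(w,cv2.MORPH_CLOSE,np.ones((5,5)))
    k=max(cv2.findContours(w,0,2)[0],key=cv2.contourArea)
    rc=cv2.minAreaRect(k);bx=cv2.boxPoints(rc)
    P=np.array([ray(C,p,z) for p in bx]);print(nm,bx.round(1).tolist());print(P.round(4).tolist(),[np.linalg.norm(P[i]-P[i-1]).round(4) for i in range(4)],P.mean(0).round(4))
    cv2.drawContours(a,[k],-1,(255,0,0),1) if 0 else None
save(0,"crop1",cv2.resize(c,None,fx=4.7,fy=4.7,interpolation=cv2.INTER_CUBIC))
E
```

```text
[[126, 105, 78], [138, 116, 85], [140, 133, 123], [169, 169, 166], [136, 131, 120], [166, 165, 162], [157, 154, 147], [146, 124, 92], [152, 130, 99], [151, 129, 96], [154, 130, 96], [147, 124, 93]]
[[133, 109, 78], [132, 108, 77], [133, 111, 80], [140, 145, 154], [135, 141, 151], [133, 139, 148], [135, 142, 150], [133, 140, 149], [135, 141, 150], [129, 133, 139], [111, 94, 74], [134, 114, 86]]
bar [[182.3000030517578, 173.6999969482422], [192.39999389648438, 169.39999389648438], [219.39999389648438, 232.3000030517578], [209.3000030517578, 236.60000610351562]]
[[0.6126, 0.0267, 0.011], [0.6259, -0.0021, 0.011], [0.4466, -0.0858, 0.011], [0.434, -0.0576, 0.011]] [np.float64(0.1975), np.float64(0.0317), np.float64(0.1979), np.float64(0.0309)] [ 0.5298 -0.0297  0.011 ]
dock [[286.79998779296875, 235.5], [301.29998779296875, 158.1999969482422], [333.8999938964844, 164.3000030517578], [319.3999938964844, 241.60000610351562]]
[[0.4411, -0.2773, 0.003], [0.6671, -0.319, 0.003], [0.6506, -0.4146, 0.003], [0.4257, -0.37, 0.003]] [np.float64(0.094), np.float64(0.2298), np.float64(0.097), np.float64(0.2294)] [ 0.5461 -0.3452  0.003 ]
```

View pics/crop1.png

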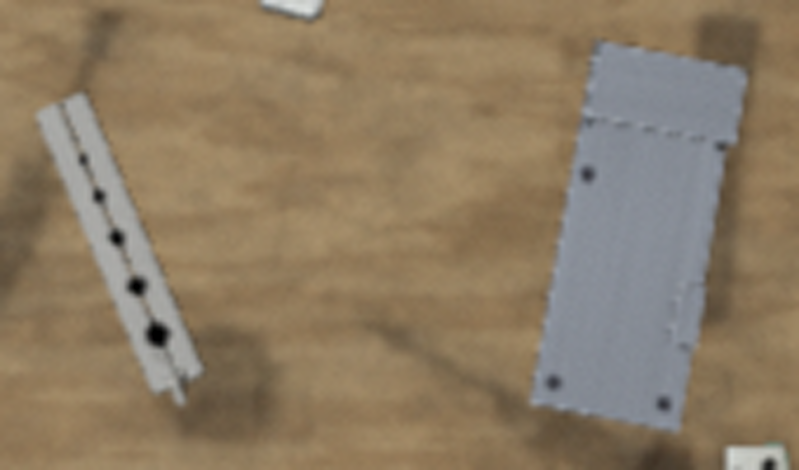

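The enlarged crop shows the bar's corners at (37,117), (85,93), (202,370) and (157,392), with the wing at (180,390). The dock's near corners are (532,403) and (680,430), its roof edge is at y≈42–145, and the lip is at (690,285)–(682,345).

```bash
python3 - <<'E'
from h import *
C=r.calibration("top")
f=lambda u,v,z:ray(C,((u+.5)/4.7-.5+175,(v+.5)/4.7-.5+150),z)[:2]
B=[f(*p,.011) for p in((37,117),(85,93),(202,370),(157,392))]
far=(B[0]+B[1])/2;near=(B[2]+B[3])/2
d=far-near;L=np.linalg.norm(d);d/=L
print("bar far",far,"near",near,"L",L,"W",np.linalg.norm(B[0]-B[1]),"yaw",np.degrees(np.arctan2(d[1],d[0])))
print("mid",near+d*.088, far-d*.102)
n1,n2=f(532,403,.003),f(680,430,.003)
r1,r2=f(598,42,.028),f(747,70,.028); m1,m2=f(583,118,.028),f(725,145,.028)
l1,l2=f(690,285,.028),f(682,345,.028)
print(n1,n2,np.linalg.norm(n1-n2),"roof",r1,r2,np.linalg.norm(r1-r2))
N=(n1+n2)/2;F=(r1+r2)/2;x=F-N;print("len",np.linalg.norm(x));x/=np.linalg.norm(x)
e=n1-n2;print("yaw dock",np.degrees(np.arctan2(x[1],x[0])),np.degrees(np.arctan2(-e[0],e[1])))
O=N+.115*x;y=np.array([-x[1],x[0]])
for p in(m1,m2,r1,r2,l1,l2):print(((p-O)@x).round(4),((p-O)@y).round(4))
print("O",O,"home",O+.003*x-.023*y)
T=ray(C,(136,217),.03);print("tin",T)
print(R.from_quat(r.read_state()["tool_rot"]).as_matrix().round(3))
print(np.linalg.inv(R.from_quat(r.read_state()["tool_rot"]).as_matrix())@(np.array(r.calibration("wrist")["extrinsics"])[:3,3]-r.read_state()["eef_pos"]))
E
```

```text
bar far [0.61809753 0.0116772 ] near [ 0.45075515 -0.06702831] L 0.18492709707142058 W 0.0328267106546451 yaw 25.188834152143638
mid [ 0.53038723 -0.02957526] [ 0.52579671 -0.0317343 ]
[ 0.44168941 -0.28002055] [ 0.42720054 -0.36953843] 0.09068284714788616 roof [ 0.66025444 -0.31675582] [ 0.64460056 -0.40734931] 0.09193597338530378
len 0.22114624647167347
yaw dock -9.703227568569988 -9.193848147335855
0.0581 0.0471
0.0579 -0.04
0.1062 0.046
0.1061 -0.046
-0.0297 -0.0326
-0.0658 -0.0336
O [ 0.54779978 -0.34416216] home [ 0.54688033 -0.36733875]
tin [0.48418252 0.14622149 0.03      ]
[[ 0.947  0.321 -0.   ]
 [ 0.321 -0.947  0.002]
 [ 0.    -0.002 -1.   ]]
[ 6.98730765e-02 -1.36400857e-04 -1.43119381e-01]
```

>>> drive_tool(
  motion=[0.65,0.045,-0.039,0,0,0,0,0.65,0.045,-0.039,0,0,0,0,0.65,0.045,-0.039,0,0,0,0,0.65,0.045,-0.039,0,0,0,0,0.65,0.045,-0.039,0,0,0,0,0.65,0.045,-0.039,0,0,0,0,0.65,0.045,-0.039,0,0,0,0,0.65,0.045,-0.039,0,0,0,0],
  squeeze=80,
)

```text
t: 1.1
eef_pos: [0.4419, -0.179, 0.231]
tool_rot: [0.987, 0.163, -0.0, 0.0]
ft_force: [0.8, -0.8, -0.5]
gripper_width: 0.0553
gripper_force: 0.0
```

>>> drive_tool(
  motion=[0.65,0.045,-0.039,0,0,0,0,0.65,0.045,-0.039,0,0,0,0,0.65,0.03,-0.03,0.02,0,0,0,0.65,0.013,-0.007,0.03,0,0,-0.113,0.65,0,0,0.02,0,0,0,0.65,0,0,0,0,0,0,0.65,0,0,0,0,0,0,0.65,0,0,0,0,0,0],
)

```text
t: 2.1
eef_pos: [0.5314, -0.0298, 0.1627]
tool_rot: [0.976, 0.218, 0.001, 0.0]
ft_force: [0.4, 0.6, 0.5]
gripper_width: 0.0555
gripper_force: 0.0
```

```bash
cat >> h.py <<'E'
def yaw():
    s=r.read_state();M=R.from_quat(s["tool_rot"]).as_matrix();return np.degrees(np.arctan2(M[1,0],M[0,0]))
E
python3 - <<'E'
from h import *
s=r.read_state();c=r.calibration("wrist");a=r.grab_frame("wrist")
np.save("w1.npy",a);np.savez("w1c.npz",**c);save(0,"w1",a)
print(s["t"],s["eef_pos"],yaw(),s["gripper_width"],s["ft_force"])
E
```

```text
2.1 [ 0.53135731 -0.02975365  0.16270412] 25.163390213987366 0.05547908493443637 [0.38625298 0.62292251 0.54971881]
```

View pics/w1.png

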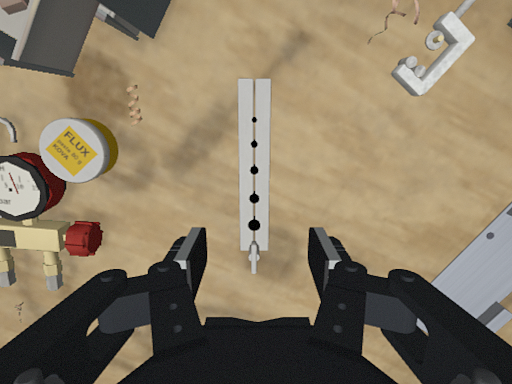

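The wrist view shows the bar well aligned with the tool. Its plain end is at row 79 (columns 239–271), its near end is at row 250 (columns 241–269), and the wing is at about (254,260).

```bash
python3 - <<'E'
from h import *
a=np.load("w1.npy").astype(int);C=np.load("w1c.npz")
m=((a.min(2)>a.max(2)-26)&(a.min(2)>120)).astype(np.uint8)
w=np.zeros_like(m);w[60:262,225:285]=m[60:262,225:285]
w=cv2.morphologyEx(w,cv2.MORPH_CLOSE,np.ones((9,9)))
e={}
for v in (90,120,150,180,210,230):
    c=np.where(w[v])[0];p,q=ray(C,(c[0]-.5,v),.011),ray(C,(c[-1]+.5,v),.011);e[v]=(p+q)/2;print(v,c[0],c[-1],np.linalg.norm(p-q).round(4))
P=np.array(list(e.values()))[:,:2];k=P.mean(0);d=np.linalg.svd(P-k)[2][0];d*=np.sign(d[0])
col=w[:,245];print(np.where(w[:,245])[0][[0,-1]],np.where(w[:,266])[0][[0,-1]])
f=ray(C,(255,np.where(w[:,245])[0][0]-.5),.011)[:2];n=ray(C,(255,np.where(w[:,245])[0][-1]+.5),.011)[:2]
print("yaw",np.degrees(np.arctan2(d[1],d[0])),"L",(f-n)@d)
mid=k+d*((f-k)@d-.102);mid2=k+d*((n-k)@d+.088);print(mid,mid2)
s=r.read_state();M=R.from_quat(s["tool_rot"]).as_matrix()
g=np.array([*( (mid+mid2)/2+.003*d),.004]);print("tool shift",M.T@(g-s["eef_pos"]))
E
```

```text
90 238 270 0.0331
120 238 269 0.033
150 239 269 0.0329
180 239 268 0.0328
210 239 268 0.0338
230 240 268 0.0334
[ 78 250] [ 78 250]
yaw 25.00452817461267 L 0.19013666987942163
[ 0.52867235 -0.02727681] [ 0.52854849 -0.02733458]
tool shift [ 0.00125595 -0.00358673  0.15870255]
```

>>> drive_tool(
  motion=[0.65,0.001,-0.0035,0.03,0,0,0.003,0.65,0,0,0.05,0,0,0,0.65,0,0,0.045,0,0,0,0.65,0,0,0.025,0,0,0,0.65,0,0,0.0085,0,0,0,0.65,0,0,0,0,0,0,0.2,0,0,0,0,0,0,0.2,0,0,0,0,0,0],
)

```text
t: 3.15
eef_pos: [0.5317, -0.0261, 0.0051]
tool_rot: [0.976, 0.217, 0.002, 0.001]
ft_force: [-1.1, 0.7, 6.5]
gripper_width: 0.0308
gripper_force: 78.8
```

>>> drive_tool(
  motion=[0.2,0,0,0,0,0,0,0.2,0,0,0,0,0,0,0.2,0,0,-0.01,0,0,0,0.2,0,0,-0.02,0,0,0,0.2,0,0,-0.025,0,0,0,0.2,0,0,-0.025,0,0,0,0.2,0,0,0,0,0,0,0.2,0,0,0,0,0,0],
)

```text
t: 4.15
eef_pos: [0.529, -0.0255, 0.082]
tool_rot: [0.976, 0.217, -0.001, -0.0]
ft_force: [0.0, -0.1, -2.8]
gripper_width: 0.0304
gripper_force: 79.9
```

```bash
python3 - <<'E'
from h import *
s=r.read_state();c=r.calibration("wrist");a=r.grab_frame("wrist")
np.save("w2.npy",a);np.savez("w2c.npz",**c);save(0,"w2",a)
print(s["t"],s["eef_pos"],yaw(),s["gripper_width"],s["ft_force"],s["torque"])
E
```

```text
4.15 [ 0.52897911 -0.02548901  0.08201807] 25.029182832753456 0.030409833850357833 [ 0.00394161 -0.05539878 -2.82276347] [-0.01393875  0.07744974 -0.00144142]
```

View pics/w2.png

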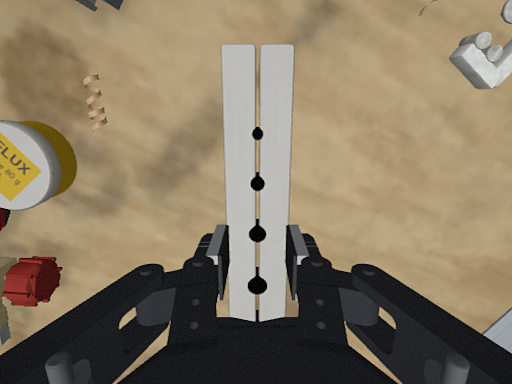

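The bar is held. Its plain end is at row 44 (columns 222–294) and its sides are parallel to the tool axis. Next I'll get its pose in the tool frame.

```bash
python3 - <<'E'
from h import *
a=np.load("w2.npy").astype(int);C=np.load("w2c.npz")
s=r.read_state();M=R.from_quat(s["tool_rot"]).as_matrix();p=s["eef_pos"]
m=((a.min(2)>a.max(2)-30)&(a.min(2)>140)).astype(np.uint8)
w=np.zeros_like(m);w[30:220,205:310]=m[30:220,205:310];w=cv2.morphologyEx(w,cv2.MORPH_CLOSE,np.ones((9,9)))
for v in(55,100,150,200):
    c=np.where(w[v])[0];A,B=[M.T@(ray(C,(u,v),p[2]+.0065)-p) for u in(c[0]-.5,c[-1]+.5)]
    print(v,c[0],c[-1],A.round(4),B.round(4),np.linalg.norm(A-B).round(4))
v=np.where(w[:,240])[0][0];print(v,M.T@(ray(C,(258,v-.5),p[2]+.0065)-p))
# dock approach pose
th=np.radians(-9.5);x=np.array([np.cos(th),np.sin(th)]);y=np.array([-x[1],x[0]]);O=np.array([.5478,-.3442])-.0012*x
for dx,dy in((-60,12),(3,12),(3,-23)):print(dx,dy,O+dx/1e3*x+dy/1e3*y)
E
```

```text
55 221 293 [ 0.0938 -0.0164 -0.0067] [ 0.0938  0.0166 -0.0067] 0.0329
100 223 291 [ 0.0745 -0.0161 -0.0066] [ 0.0745  0.0163 -0.0067] 0.0324
150 224 290 [ 0.051  -0.0164 -0.0066] [ 0.051   0.0167 -0.0066] 0.0331
200 226 288 [ 0.025  -0.0162 -0.0065] [ 0.0251  0.0165 -0.0066] 0.0327
44 [ 0.09852224  0.00054204 -0.00671291]
-60 12 [ 0.48941989 -0.32226366]
3 12 [ 0.55155589 -0.33266166]
3 -23 [ 0.54577922 -0.36718165]
```

>>> drive_tool(
  motion=[0.2,-0.032,0.051,0,0,0,0,0.2,-0.032,0.051,0,0,0,0,0.2,-0.032,0.051,0,0,0,0,0.2,-0.032,0.051,0,0,0,0,0.2,-0.031,0.05,0,0,0,0,0.2,0,0,0,0,0,0.15,0.2,0,0,0,0,0,0.15,0.2,0,0,0,0,0,0.15],
)

```text
t: 5.2
eef_pos: [0.4919, -0.3225, 0.0805]
tool_rot: [1.0, -0.009, -0.002, -0.001]
ft_force: [0.2, -0.6, -2.6]
gripper_width: 0.0301
gripper_force: 80.2
```

>>> drive_tool(
  motion=[0.2,0,0,0,0,0,0.15,0.2,0,0,0,0,0,0,0.2,0,0,0,0,0,0,0.2,0,0,0,0,0,0,0.2,0,0,0,0,0,0,0.2,0,0,0,0,0,0,0.2,0,0,0,0,0,0,0.2,0,0,0,0,0,0],
)

```text
t: 6.2
eef_pos: [0.4933, -0.3231, 0.0828]
tool_rot: [0.997, -0.082, 0.0, 0.0]
ft_force: [-0.4, -0.7, -3.7]
gripper_width: 0.0307
gripper_force: 80.2
```

```bash
python3 - <<'E'
from h import *
s=r.read_state();c=r.calibration("wrist");a=r.grab_frame("wrist")
np.save("w3.npy",a);np.savez("w3c.npz",**c);save(0,"w3",a)
print(s["t"],s["eef_pos"],yaw(),s["gripper_width"],s["ft_force"],s["torque"])
E
```

```text
6.2 [ 0.49327385 -0.32313649  0.08284221] -9.347465049850598 0.030661412036479478 [-0.38549426 -0.72588126 -3.73022604] [ 0.0237851  -0.05354449  0.02364807]
```

View pics/w3.png

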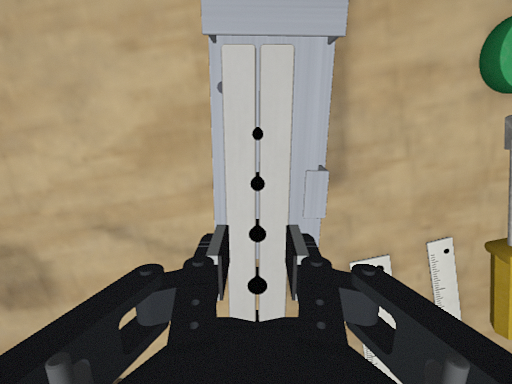

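The wrist view shows the mouth edge from (203,34) to (345,37). The lip is at about (307,171)–(328,171) to (304,217)–(325,218), and the plate's left edge runs from (209,40) to (217,230).

```bash
python3 - <<'E'
from h import *
a=np.load("w3.npy");C=np.load("w3c.npz");g=cv2.cvtColor(a,cv2.COLOR_RGB2GRAY).astype(np.float32)
# mouth edge: strongest vertical gradient near row 35
gv=np.abs(cv2.Sobel(cv2.GaussianBlur(g,(3,3),0),cv2.CV_32F,0,1)) ;gh=np.abs(cv2.Sobel(cv2.GaussianBlur(g,(3,3),0),cv2.CV_32F,1,0))
us=[u for u in range(215,335,10)];vs=[28+np.argmax(gv[28:42,u]) for u in us];print(list(map(int,vs)))
le=[295+int(np.argmax(gh[v,295:315])) for v in range(176,214,5)];ri=[316+int(np.argmax(gh[v,316:336])) for v in range(176,214,5)];print(le,ri)
pl=[(200+int(np.argmax(gh[v,200:220])),v) for v in range(50,220,20) if not 75<v<100];print(pl)
W=lambda u,v,z:ray(C,(u,v),z)[:2]
def line(P):
    P=np.array(P);k=P.mean(0);d=np.linalg.svd(P-k)[2][0];return k,d
km,dm=line([W(u,v,.028) for u,v in zip(us,vs)]);kp,dp=line([W(u,v,.003) for u,v in pl]);kl,dl=line([W(u,v,.028) for u,v in zip(le,range(176,214,5))])
A=lambda d:np.degrees(np.arctan(d[1]/d[0]))
print("yaw mouth",A([dm[1],-dm[0]]),"plate",A(dp),"lip",A(dl))
th=np.radians(A([dm[1],-dm[0]])*.5+A(dp)*.5);x=np.array([np.cos(th),np.sin(th)]);y=np.array([-x[1],x[0]])
p=r.read_state()["eef_pos"][:2]
print("TCP dock x via mouth",60-1e3*(km-p)@x,"y via plate",46-1e3*(kp-p)@y,"y via lip edge",-26-1e3*(kl-p)@y)
L1=W(307,170.5,.028);L2=W(304,217,.028);print("via lip x",-28-1e3*(L1-p)@x,-65-1e3*(L2-p)@x)
for c in((203,34),(346,37)):print(1e3*(W(*c,.028)-p)@y)
E
```

```text
[34, 33, 36, 36, 36, 36, 36, 36, 34, 37, 37, 37]
[306, 306, 306, 306, 305, 305, 305, 304] [328, 328, 327, 327, 326, 325, 325, 325]
[(209, 50), (209, 70), (210, 110), (211, 130), (212, 150), (213, 170), (213, 190), (214, 210)]
yaw mouth -10.47466164308311 plate -9.922706648784198 lip -9.561587481434705
TCP dock x via mouth -55.31712603471455 y via plate 9.158562342339636 y via lip edge 9.881467104148427
via lip x -55.71136447628952 -56.480676858763495
36.323720524263166
-55.2165268217052
```

>>> drive_tool(
  motion=[0.2,0,-0.004,0.015,0,0,0.008,0.2,0,0,0.025,0,0,0,0.2,0,0,0.02,0,0,0,0.2,0,0,0.01,0,0,0,0.2,0,0,0.003,0,0,0,0.2,0,0,0,0,0,0,0.2,0,0,0,0,0,0,0.2,0,0,0,0,0,0],
)

```text
t: 7.25
eef_pos: [0.4945, -0.3196, 0.0107]
tool_rot: [0.996, -0.086, 0.001, 0.0]
ft_force: [0.1, -0.7, -2.6]
gripper_width: 0.0303
gripper_force: 80.2
```

```bash
cat > st.py <<'E'
from h import *
s=r.read_state();p=s["eef_pos"];th=np.radians(-9.8);x=np.array([np.cos(th),np.sin(th)]);y=np.array([-x[1],x[0]])
# dock frame fixed from w3: TCP (.49327,-.32314) <-> dock (-55.7,9.5)
O=np.array([.49327,-.32314])+.0557*x-.0095*y
f=s["ft_force"][:2]
print("t %.2f dock mm"%s["t"],(1e3*(p[:2]-O)@x).round(1),(1e3*(p[:2]-O)@y).round(1),"z",(1e3*p[2]).round(1),"yaw",yaw().round(2),"Fdock",(f@x).round(1),(f@y).round(1),s["ft_force"][2].round(1),"Tz",s["torque"].round(2),"w",s["gripper_width"].round(4),s["gripper_force"])
E
python3 st.py
```

```text
Traceback (most recent call last):
  File "st.py", line 6, in <module>
    print("t %.2f dock mm"%s["t"],(1e3*(p[:2]-O)@x).round(1),(1e3*(p[:2]-O)@y).round(1),"z",(1e3*p[2]).round(1),"yaw",yaw().round(2),"Fdock",(f@x).round(1),(f@y).round(1),s["ft_force"][2].round(1),"Tz",s["torque"].round(2),"w",s["gripper_width"].round(4),s["gripper_force"])
                                                                                                                                                                                                                                   ^^^^^^^^^^^^^^^^^^^^^^^^
AttributeError: 'float' object has no attribute 'round'
```

>>> drive_tool(
  motion=[0.2,0.012,0,0,0,0,0,0.2,0.012,0,0,0,0,0,0.2,0.012,0,0,0,0,0,0.2,0.012,0,0,0,0,0,0.2,0.006,0,0,0,0,0,0.2,0,0,0,0,0,0,0.2,0,0,0,0,0,0,0.2,0,0,0,0,0,0],
)

```text
t: 8.25
eef_pos: [0.5466, -0.3281, 0.0096]
tool_rot: [0.996, -0.086, -0.0, -0.0]
ft_force: [-0.2, -0.9, -3.7]
gripper_width: 0.0304
gripper_force: 80.2
```

```bash
sed -i 's/s\["gripper_width"\].round(4)/s["gripper_width"]/' st.py; python3 st.py
```

```text
t 8.25 dock mm -2.3 13.7 z 9.6 yaw -9.82 Fdock -0.0 -0.9 -3.7 Tz [ 0.03  0.05 -0.09] w 0.03042751662964948 80.24000644683838
```

>>> drive_tool(
  motion=[0.2,0,0.008,0,0,0,0,0.2,0,0.01,0,0,0,0,0.2,0,0.009,0,0,0,0,0.2,0,0.005,0,0,0,0,0.2,0,0,0,0,0,0,0.2,0,0,0.001,0,0,0,0.2,0,0,0.001,0,0,0,0.2,0,0,0,0,0,0],
)

```text
t: 9.25
eef_pos: [0.5417, -0.3596, 0.0082]
tool_rot: [0.996, -0.085, -0.0, -0.0]
ft_force: [-1.4, 1.5, 0.5]
gripper_width: 0.0307
gripper_force: 80.7
```

```bash
python3 st.py
```

```text
t 9.25 dock mm -1.8 -18.2 z 8.2 yaw -9.79 Fdock -1.6 1.2 0.5 Tz [0.16 0.25 0.02] w 0.030663618840536786 80.68341493606567
```

>>> drive_tool(
  motion=[0.2,0.003,0.001,0,0,0,0,0.2,0.003,0.001,0,0,0,0,0.2,0,0.001,0,0,0,0,0.2,0,0.0005,0,0,0,0,0.2,0,0.0005,0,0,0,0,0.2,0,0,0,0,0,0,0.2,0,0,0,0,0,0,0.2,0,0,0,0,0,0],
)

```text
t: 10.25
eef_pos: [0.5476, -0.3652, 0.0082]
tool_rot: [0.996, -0.086, 0.001, 0.0]
ft_force: [2.7, 2.3, 2.0]
gripper_width: 0.0304
gripper_force: 80.9
```

```bash
python3 st.py
```

```text
t 10.25 dock mm 5.0 -22.7 z 8.2 yaw -9.81 Fdock 2.2 2.7 2.0 Tz [ 0.29 -0.41  0.02] w 0.030357263071562293 80.90225458145142
```

>>> drive_tool(
  motion=[0.2,0,0.0005,0,0,0,0,0.2,0,0,0,0,0,0,0.2,0,0.0005,0,0,0,0,0.2,0,0,0,0,0,0,0.2,0.0005,0,0,0,0,0,0.2,0,0,0,0,0,0,0.2,0.0005,0,0,0,0,0,0.2,0,0,0,0,0,0],
)

```text
t: 11.25
eef_pos: [0.5475, -0.3654, 0.0082]
tool_rot: [0.996, -0.086, -0.001, -0.001]
ft_force: [1.8, 4.9, 7.0]
gripper_width: 0.0303
gripper_force: 81.3
```

```bash
python3 st.py
```

```text
t 11.25 dock mm 4.9 -22.9 z 8.2 yaw -9.81 Fdock 1.0 5.1 7.0 Tz [ 0.68 -0.13 -0.05] w 0.03032412974083256 81.3392186164856
```

>>> drive_tool(
  motion=[0.2,0.001,0,-0.0005,0,0,0,0.2,0,0,0,0,0,0,0.2,0.001,0,0,0,0,0,0.2,0,0,0,0,0,0,0.2,0,0.001,0,0,0,0,0.2,0,0,0,0,0,0,0.2,0,0,0,0,0,0,0.2,0,0,0,0,0,0],
)

```text
t: 12.25
eef_pos: [0.5475, -0.3655, 0.0082]
tool_rot: [0.996, -0.086, -0.003, -0.002]
ft_force: [-2.8, 6.5, 7.5]
gripper_width: 0.0308
gripper_force: 81.6
```

```bash
python3 st.py
```

```text
t 12.25 dock mm 4.9 -23.0 z 8.2 yaw -9.81 Fdock -3.9 6.0 7.5 Tz [ 1.02  0.44 -0.09] w 0.0308245199251631 81.60284757614136
```

>>> drive_tool(
  motion=[0.2,0,0,-0.001,0,0,0,0.2,0.001,0,0,0,0,0,0.2,0.001,0,0,0,0,0,0.2,0.001,0,0,0,0,0,0.2,0,0.001,0,0,0,0,0.2,0,0.001,0,0,0,0,0.2,0,0,0,0,0,0,0.2,0,0,0,0,0,0],
)

```text
t: 13.25
eef_pos: [0.5477, -0.3657, 0.0082]
tool_rot: [0.996, -0.086, -0.006, -0.004]
ft_force: [-7.4, 11.4, 11.5]
gripper_width: 0.0306
gripper_force: 81.9
```

```bash
python3 - <<'E'
exec(open("st.py").read())
c=r.calibration("wrist");a=r.grab_frame("wrist");np.save("w4.npy",a);np.savez("w4c.npz",**c);save(0,"w4",a)
b=r.grab_frame("top")[150:250,265:365];save(0,"t4",cv2.resize(b,None,fx=6,fy=6,interpolation=cv2.INTER_CUBIC))
E
```

```text
t 13.25 dock mm 5.2 -23.1 z 8.2 yaw -9.82 Fdock -9.2 10.0 11.5 Tz [ 1.54  1.05 -0.16] w 0.03063483953189317 81.8881094455719
```

View pics/w4.png

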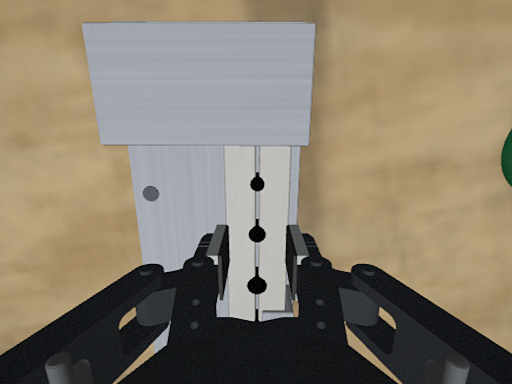

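The bar is under the roof with its holes in the same image positions as before, so it has not slipped. The mouth edge is at row 145 (columns 103–309), the bar's right side at column 290, and the plate's edge at column 299. I'll measure the remaining gaps.

```bash
python3 - <<'E'
from h import *
a=np.load("w4.npy");C=np.load("w4c.npz");g=cv2.GaussianBlur(cv2.cvtColor(a,cv2.COLOR_RGB2GRAY),(3,3),0).astype(np.float32)
gv=np.abs(cv2.Sobel(g,cv2.CV_32F,0,1));gh=np.abs(cv2.Sobel(g,cv2.CV_32F,1,0))
th=np.radians(-9.8);x=np.array([np.cos(th),np.sin(th)]);y=np.array([-x[1],x[0]]);p=r.read_state()["eef_pos"][:2]
D=lambda u,v,z:(1e3*np.array([(ray(C,(u,v),z)[:2]-p)@x,(ray(C,(u,v),z)[:2]-p)@y])).round(1)
for u in(120,180,215,245,280):
    v=138+int(np.argmax(gv[138:152,u]));print("mouth",u,v,D(u,v,.028), "far", D(u,15+int(np.argmax(gv[15:32,u])),.028))
for v in(155,165,185,200):
    b=282+int(np.argmax(gh[v,282:295]));e=295+int(np.argmax(gh[v,295:306]));l=218+int(np.argmax(gh[v,218:234]));pl=125+int(np.argmax(gh[v,125:146]))
    print(v,l,b,e,"bar L",D(l,v,.014),"R",D(b,v,.014),"plate R",D(e,v,.003),"plate L",D(pl,v,.003))
E
```

```text
mouth 120 144 [55.4 60.2] far [102.5  53.5]
mouth 180 143 [55.9 33.7] far [102.5  30. ]
mouth 215 146 [54.6 18.4] far [102.8  16.3]
mouth 245 146 [54.6  5.2] far [102.8   4.6]
mouth 280 146 [ 54.6 -10.2] far [103.1  -9. ]
155 225 289 299 bar L [48.2 15.8] R [ 48.3 -15.8] plate R [ 46.4 -22.4] plate L [46.2 68.7]
165 225 289 299 bar L [43.2 16. ] R [ 43.2 -16. ] plate R [ 41.  -22.6] plate L [40.8 68.9]
185 225 288 298 bar L [32.8 16.3] R [ 32.9 -15.8] plate R [ 29.8 -22.5] plate L [29.5 68.7]
200 226 288 297 bar L [24.7 16.1] R [ 24.8 -16.1] plate R [ 21.  -22.4] plate L [20.8 63. ]
```

View pics/t4.png

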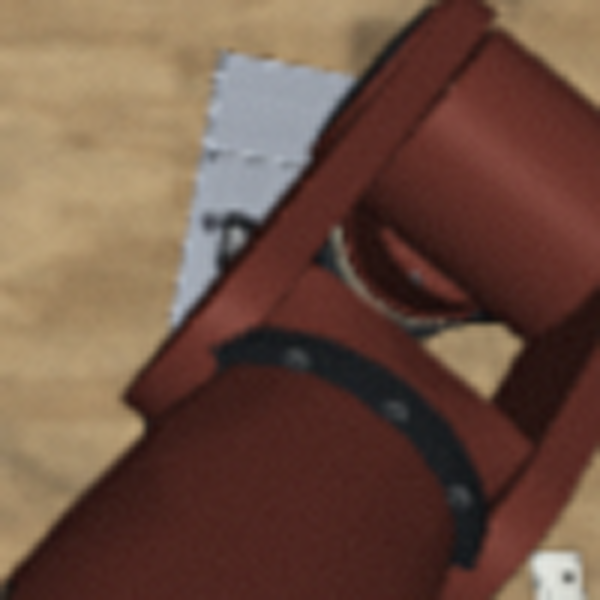

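>>> drive_tool(
  motion=[0.2,0,0,-0.001,0,0,0,0.2,0,-0.001,0,0,0,0,0.2,0.001,0,0,0,0,0,0.2,0.001,0,0,0,0,0,0.2,0.001,0,0,0,0,0,0.2,0.001,0,0,0,0,0,0.2,0,0,0,0,0,0,0.2,0,0,0,0,0,0],
)

```text
t: 14.35
eef_pos: [0.549, -0.3658, 0.0082]
tool_rot: [0.996, -0.085, -0.009, -0.004]
ft_force: [-11.8, 8.3, 11.2]
gripper_width: 0.0307
gripper_force: 81.9
```

```bash
python3 st.py
```

```text
t 14.35 dock mm 6.5 -23.1 z 8.2 yaw -9.78 Fdock -13.0 6.1 11.2 Tz [ 1.2   1.95 -0.12] w 0.030656126764062114 81.88918948173523
```

>>> drive_tool(
  motion=[0.2,0,0,-0.001,0,0,0,0.2,0.001,0,0,0,0,0,0.2,0.001,0,0,0,0,0,0.2,0.001,0,0,0,0,0,0.2,0,0,0,0,0,0,0.2,0,0,0,0,0,0,0.2,0,0,0,0,0,0,0.2,0,0,0,0,0,0],
)

```text
t: 15.35
eef_pos: [0.549, -0.3658, 0.0082]
tool_rot: [0.996, -0.085, -0.012, -0.005]
ft_force: [-18.3, 7.9, 11.6]
gripper_width: 0.0308
gripper_force: 82.0
```

```bash
python3 st.py
```

```text
t 15.35 dock mm 6.5 -23.0 z 8.2 yaw -9.75 Fdock -19.4 4.6 11.6 Tz [ 1.12  2.82 -0.16] w 0.03077980564605356 81.99357390403748
```

>>> drive_tool(
  motion=[0.2,-0.001,0.001,0,0,0,0,0.2,-0.001,0.001,0,0,0,0,0.2,0,0.001,0,0,0,0,0.2,0,0.001,0,0,0,0,0.2,0,0.001,0,0,0,0,0.2,0,0,0,0,0,0,0.2,0,0,0,0,0,0,0.2,0,0,0,0,0,0],
)

```text
t: 16.35
eef_pos: [0.549, -0.366, 0.0082]
tool_rot: [0.996, -0.086, -0.01, -0.008]
ft_force: [-10.5, 18.3, 13.1]
gripper_width: 0.0301
gripper_force: 82.0
```

```bash
python3 st.py
```

```text
t 16.35 dock mm 6.5 -23.2 z 8.2 yaw -9.81 Fdock -13.5 16.2 13.1 Tz [ 2.7   1.66 -0.14] w 0.030084097932269023 82.02781559200957
```

>>> drive_tool(
  motion=[0.2,-0.0015,-0.0015,0,0,0,0,0.2,-0.0015,-0.0015,0,0,0,0,0.2,0,0,0,0,0,0,0.6,0,0,0,0,0,0,0.6,0,0,0,0,0,0,0.6,0,0,0,0,0,0,0.6,0,0,0,0,0,0,0.6,0,0,0,0,0,0],
)

```text
t: 17.35
eef_pos: [0.554, -0.3715, 0.0115]
tool_rot: [0.996, -0.086, 0.0, 0.0]
ft_force: [-0.4, 0.4, -0.8]
gripper_width: 0.0512
gripper_force: 0.0
```

```bash
python3 st.py
```

```text
t 17.35 dock mm 12.4 -27.8 z 11.5 yaw -9.82 Fdock -0.5 0.3 -0.8 Tz [ 0.03  0.01 -0.04] w 0.05119988502290778 0.0
```

>>> drive_tool(
  motion=[0.6,0,-0.004,0,0,0,0,0.6,0,0,0,0,0,0,0.6,0,0,-0.02,0,0,0,0.6,0,0,-0.04,0,0,0,0.6,-0.03,0,-0.04,0,0,0,0.6,-0.04,0,-0.03,0,0,0,0.6,0,0,0,0,0,0,0.6,0,0,0,0,0,0],
)

```text
t: 18.35
eef_pos: [0.4862, -0.3556, 0.1423]
tool_rot: [0.996, -0.086, 0.001, 0.001]
ft_force: [-0.3, -0.7, -0.2]
gripper_width: 0.0511
gripper_force: 0.0
```

```bash
python3 - <<'E'
exec(open("st.py").read())
c=r.calibration("wrist");a=r.grab_frame("wrist");np.save("w5.npy",a);np.savez("w5c.npz",**c);save(0,"w5",a)
E
```

```text
t 18.35 dock mm -57.1 -23.7 z 142.3 yaw -9.82 Fdock -0.2 -0.7 -0.2 Tz [-0.03 -0.03  0.02] w 0.051083033988826416 0.0
```

View pics/w5.png

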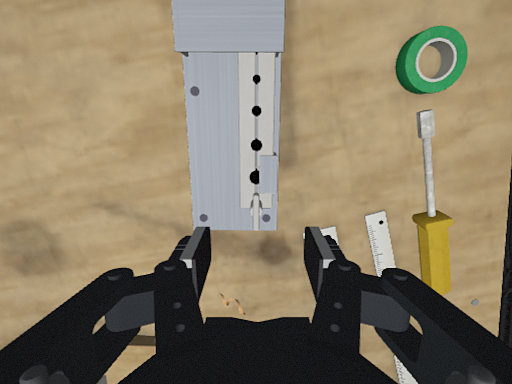

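The bar lies in the dock with its near end at row 208, its right edge under the lip at (268,155–190), and the wing at (257,215) in the open. I'll do a quick numeric check.

```bash
python3 - <<'E'
from h import *
a=np.load("w5.npy");C=np.load("w5c.npz");g=cv2.GaussianBlur(cv2.cvtColor(a,cv2.COLOR_RGB2GRAY),(3,3),0).astype(np.float32)
gv=np.abs(cv2.Sobel(g,cv2.CV_32F,0,1));gh=np.abs(cv2.Sobel(g,cv2.CV_32F,1,0))
th=np.radians(-9.8);x=np.array([np.cos(th),np.sin(th)]);y=np.array([-x[1],x[0]]);p=r.read_state()["eef_pos"][:2]
D=lambda u,v,z:(1e3*np.array([(ray(C,(u,v),z)[:2]-p)@x,(ray(C,(u,v),z)[:2]-p)@y])).round(1)
pk=lambda G,lo,hi:lo+int(np.argmax(G[lo:hi]))
print("mouth",[D(u,pk(gv[:,u],44,58),.028)[0] for u in(195,210,225,235)])
print("plate end",[D(u,pk(gv[:,u],222,238),.003)[0] for u in(195,210,225,235)])
print("bar end",[(pk(gv[:,u],200,215),D(u,pk(gv[:,u],200,215),.014)[0]) for u in(244,247,267,269)])
for v in(60,75,95,120,140,165,185,200):
    l=pk(gh[v],232,247);R_=pk(gh[v],268,277);e=pk(gh[v],276,285);print(v,l,R_,e,"barL",D(l,v,.014),"barR",D(R_,v,.014)[1],"plateR",D(e,v,.003)[1])
E
```

```text
mouth [np.float64(118.4), np.float64(118.4), np.float64(116.1), np.float64(116.1)]
plate end [np.float64(-54.0), np.float64(-56.4), np.float64(-57.6), np.float64(-57.6)]
bar end [(207, np.float64(-26.8)), (207, np.float64(-26.8)), (214, np.float64(-34.5)), (214, np.float64(-34.5))]
60 238 274 280 barL [112.9  16.6] barR -15.7 plateR -21.9
75 239 274 280 barL [100.4  16. ] barR -15.9 plateR -22.2
95 239 273 280 barL [83.1 16.2] barR -15.3 plateR -22.6
120 239 273 279 barL [60.6 16.6] barR -15.6 plateR -22.2
140 240 272 278 barL [41.9 16. ] barR -15.0 plateR -21.6
165 240 276 278 barL [17.3 16.4] barR -19.3 plateR -22.1
185 240 276 276 barL [-3.2 16.7] barR -19.7 plateR -20.5
200 240 271 276 barL [-19.2  17. ] barR -14.9 plateR -20.8
```

```bash
python3 -c "
from rig import r
print(r.close_job())"
```

```text
the job is handed in; nothing more can be done
None
```

The flaring bar is lying flat in the dock, up against the end stop and the side fence to within about 1 mm by camera and contact force, with the wing screw in the open; it is released, nothing else was moved, and the job was handed in at about 18 s.

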